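Roll a tin home in the storage rack with a paddle

ROBOT

A 6-joint arm with a two-finger parallel gripper is mounted at the origin on a cart in front of the work surface, level with it; the furniture and walls round the work are solid. World frame = base frame: x ahead of the robot, y to its left, z up, the work surface at z = 0. Lengths are in mm, angles in rad, forces in N, time in s.
With the tool pointing down it reaches from about 350 to 950 mm from the base axis. Payload 17.4 kg.
Tool frame: the origin (TCP) lies between the finger pads; the fingertips stand 14 mm ahead of it and the grasp point (between the pads) lies 5 mm behind it; z points along the fingers, y is the line along which they close (so a half turn about z gives the same grasp; the last joint's range is limited). The gripper opens to 93 mm and grips with 3 to 60 N. Pads are 15 mm wide; open, the fingers measure 128 mm over their backs; the gripper's body (75 mm by 188 mm) begins 65 mm behind the grasp point.
Start: joints at [-1.188, 0.116, 1.442, -0, 1.584, -0.038], TCP at [275.723, -616.124, 232.646] pointing down, gripper open.
Joint ranges: [-2.83, 2.83], [-0.83, 2.19], [0.07, 2.5], [-1.14, 4.28], [0.01, 3], [-2.97, 2.97]. Speed limits (rad/s): [1.89, 1.89, 2.22, 3.14, 3.14, 3.14].

INTERFACE

Orientations are given as a rotation vector (axis times angle).
In Python, from station import read_state, eyes, env gives the robot as it stands.
- The arm moves only by the tool step_arm, never from a script. Its argument "series" is a list that holds one entry, the list of rows, each a list of 4 numbers: the shift along the tool's x, y, z in m, then the turn about the tool's z in degrees. In form: [[[x, y, z, turn], ...]]. A call has exactly 5 rows; each row is the pose to reach, as a shift and turn from the pose commanded when the call began, along the tool's axes at that moment; what a row does not reach only later rows make up. A row lasts 1/12 s, in which the tool goes at most 41.7 mm and 7.16 degrees, less where a joint would pass 70% of its speed; a pose out of reach is approached as far as the arm can. A call with a gripper value outside its range is refused whole. "hand" is the finger opening in m, from 0 to 0.093, set as the call begins (left out, the last holds). The fingers move at their own pace and stop on an object; the grip force is fixed at half the most. Time passes only in rows, so rows that repeat a pose let the fingers close, or fill a call up. It gives the time, the measured TCP pose, the force, the opening and the grip force at its end, in the units of the state.
- read_state(): the state, without advancing time (a new reading comes with each control period).
- eyes.snapshot(name): name is "scene" or "top" or "wrist"; returns a dict with "frame" (420x560x3 uint8, blue, green, red), "camera_matrix" (3x3 intrinsics, pixels), "world_to_cam" (4x4, takes a point from world to camera coordinates). Camera axes: x right, y down, z forward; pixel columns grow to the right and rows downward; lengths in mm; the calibration is good to about 2 mm. A picture is of the moment at which its call begins. There is no depth.
- env.sign_off(): hands the job in; it is judged then, once.
The state is a dict: "clock": time; "qpos": joint angles; "joint_vel": joint speeds; "joint_torque": joint torques, N m; "position": TCP position; "ee_rot": TCP orientation; "wrist_force": force on the tool from outside, world axes, zero at the start; "wrist_torque": the same for the moment, N m; "finger_gap": finger opening in mm; "finger_force": force on a finger pad.
Only numpy, scipy, OpenCV 4.12 (cv2) and the standard library are available. Lean on these libraries where they do the work, as an engineer would, in place of code of your own. Each camera call takes 0.05 s, during which the arm holds its last target. There are 200 camera calls.

TASK

Take the red-bladed paddle from the chopping board and use its blade to roll the tin that lies in the rack along its lane, so that it drives the blue follower plate ahead of it until the follower comes up firmly against the sprung rubber buffer in front of the end block. The tin dents easily: push gently, never with more than 20 N, push on the tin alone, and keep the gripper itself off the tin and the follower. Leave the tin lying in the lane against the follower and the follower on the buffer, set the paddle back on its two feet on the chopping board, and do not disturb the things round about.

Things in the scene. Friction and masses are not known exactly. Their poses are not given: they have to be found in the camera images.
- rack: Fixed white and steel tin rack, 285 mm long, 92 wide, 70 high. Origin on the worktop under the middle of the lane's open entry; x along the lane away from the entry, z up. Level lane surface 40 mm above the worktop, of cross wires 12 mm apart (the tin bumps over them, under 1 N). Side rails 80 mm apart inside, top 29.5 mm above the lane. Along x: tin, follower, buffer, end block.
- tin_center (a point): Centre of the food tin with a gold rim and fruit label, 57 mm diameter (radius 28.7), 72 mm long, 0.13 to 0.25 kg, lying on its side across the lane so that it rolls along it; centre 28.7 mm above the lane surface. It starts 50 to 75 mm inside the entry.
- follower_face (a point): Middle of the front face (towards the entry) of the blue follower plate, 74 mm wide, 46 high, 8 thick, 28.5 mm above the lane; x along the lane, away from the entry. It slides along x with a steady drag of about 5 N (4 to 7 N felt at the paddle) and stays where it is left. It starts with its face 115 to 135 mm inside the entry.
- end_block: Fixed white block, 45 x 80 x 56 mm, at the lane's far end; origin at the foot of its front face, 238 mm inside the entry. From it a black rubber buffer sticks out 11 to 39 mm (differs each time, not measured: feel for it); the follower's front face then is 191 to 219 mm inside the entry. Sprung: 2.5 N per mm on top of the drag, hard after 10 mm. Firmly on it: 3 N or more.
- paddle_grip (a point): Grip point in the middle of the paddle's level wooden handle, 18 mm wide and high here, 50 mm above the paddle's underside; taken from above across its width. x along the handle to the blade, z up. The paddle weighs 90 g, is 199 mm long and stands on its blade's lower edge and a wooden foot (36 mm wide) 43 mm behind the grip point.
- paddle_blade (a point): Point on the pushing face of the paddle's red blade, on the middle line, 28.5 mm above the blade's lower edge; 153 mm ahead of the grip point and 21.5 mm below it. The blade is a flat upright plate, 56 mm wide, 58 mm high, 6 mm thick, square to the handle.
- board: Brown wooden chopping board, 220 x 330 x 22 mm, fixed. Origin at the centre of its underside on the worktop; y along its length, z up. The paddle starts on it, 22 mm above the worktop.
- orange_mug: Bystander: the orange mug, 78 x 108 x 101 mm, origin at the centre of its underside; leave it alone.
- mill: Bystander: the dark wooden pepper mill, 58 mm across, 170 mm high, origin at the centre of its underside; leave it alone.
- bean_tin: Bystander: the short food tin with a peach-coloured fruit label, 75 mm across, 58 mm high, origin at the centre of its underside; leave it alone.
- green_jar: Bystander: the spice jar with a bright green cap, 44 mm across, 100 mm high, origin at the centre of its underside; leave it alone.
- garlic: Bystander: the garlic bulb, about 53 mm, origin at the centre of its underside; leave it alone.
- lemon: Bystander: the lemon, 72 x 57 x 58 mm, origin at the centre of its underside; leave it alone.
There are look-alikes about, which are no part of the job. Leave any pink look-alike of the part that bears tin_center alone.

How it is judged:
By the outcome, as a careful person would: the job done as asked, in the order asked, and still so for the second after the job is handed in, with the robot touching nothing.
It also fails if it takes over 59 s, if anything falls off the work surface, if the arm or the gripper's body presses on something with over 40 N, if the wrist force passes 120 N, or if a joint passes its speed limit or range.

## Working session

There is one attempt and no reset: what is moved stays moved. The work goes in short steps, Python scripts to look and compute and a tool call to move; the robot and the scene stay as the last step left them, time stands still between calls to the robot, and variables do not carry over. Pictures are saved under pics/ and viewed, at most 10 in all, crops included, and the job is handed in when it is done.

Besides the shell and the picture viewer there is one more tool, called after "Emit:" by a JSON object that holds its "name" and its "arguments". step_arm: Moves the arm, as the interface text tells. Its arguments: {"type":"object","properties":{"series":{"type":"array"},"hand":{"type":"number"}},"required":["series"]}

```bash
mkdir -p pics; ls
python3 - <<'E'
from station import read_state, eyes, env
import cv2,numpy as np
s=read_state();print(s)
for n in("scene","top"):
    d=eyes.snapshot(n);cv2.imwrite(f"pics/{n}0.png",d["frame"])
    np.savez(f"pics/{n}0.npz",K=d["camera_matrix"],T=d["world_to_cam"]);print(n,d["camera_matrix"],d["world_to_cam"])
E
```

```text
pics
{'clock': 0.0, 'qpos': array([-1.18776447e+00,  1.16482505e-01,  1.44229835e+00, -1.75417364e-05,
        1.58400877e+00, -3.77658319e-02]), 'joint_vel': array([ 0.00070371, -0.00059739,  0.00135864,  0.00122332, -0.00121695,
       -0.00082093]), 'joint_torque': array([-2.33110790e-03, -7.21266961e+01, -6.22614312e+01,  7.78428256e-02,
        2.37616024e-02, -1.00920256e-04]), 'position': array([ 275.66180585, -615.92213213,  231.88697896]), 'ee_rot': array([-3.07116312e+00, -6.55875527e-01,  3.49986215e-04]), 'wrist_force': array([-0.02843325, -0.40242102,  0.65463675]), 'wrist_torque': array([-0.01100549, -0.0150456 ,  0.04371106]), 'finger_force': 0.0, 'finger_gap': 92.78362792628273}
scene [[396.56954826   0.         278.91013648]
 [  0.         396.56954826 204.62154081]
 [  0.           0.           1.        ]] [[-7.09800084e-01 -7.04282886e-01  1.30175827e-02  4.07993808e+02]
 [-3.13032767e-01  2.98822020e-01 -9.01507564e-01  2.32560747e+02]
 [ 6.31026408e-01 -6.43965075e-01 -4.32567515e-01  6.62259023e+02]
 [ 0.00000000e+00  0.00000000e+00  0.00000000e+00  1.00000000e+00]]
top [[540.33494989   0.         276.2216413 ]
 [  0.         540.33494989 199.71048149]
 [  0.           0.           1.        ]] [[ 2.76410683e-02 -9.99574027e-01  9.36671158e-03  2.12886000e+01]
 [-9.86735412e-01 -2.87831516e-02 -1.59764693e-01  5.35170359e+02]
 [ 1.59966241e-01 -4.82639921e-03 -9.87110687e-01  1.35367752e+03]
 [ 0.00000000e+00  0.00000000e+00  0.00000000e+00  1.00000000e+00]]
```

View pics/top0.png

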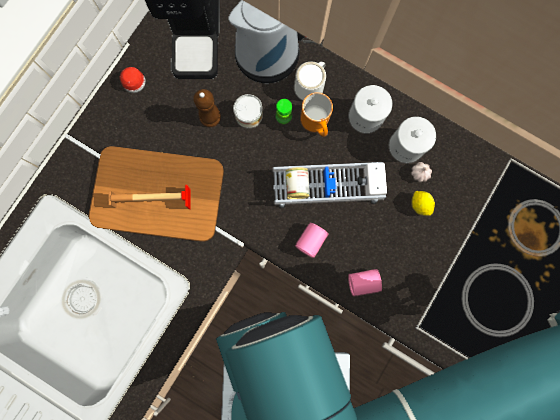

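View pics/scene0.png

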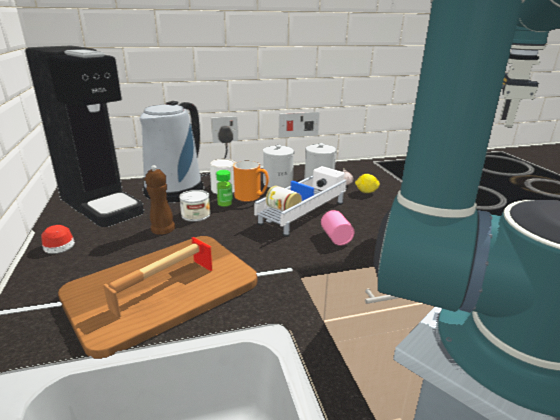

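Run:
```python
import cv2,numpy as np
f=cv2.imread("pics/top0.png")
a=[cv2.resize(f[y:y+50,x:x+132],None,fx=6,fy=6,interpolation=cv2.INTER_CUBIC) for x,y in((90,172),(266,157))]
cv2.imwrite("pics/crop0.png",np.vstack(a))
```

```text
(no output)
```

View pics/crop0.png

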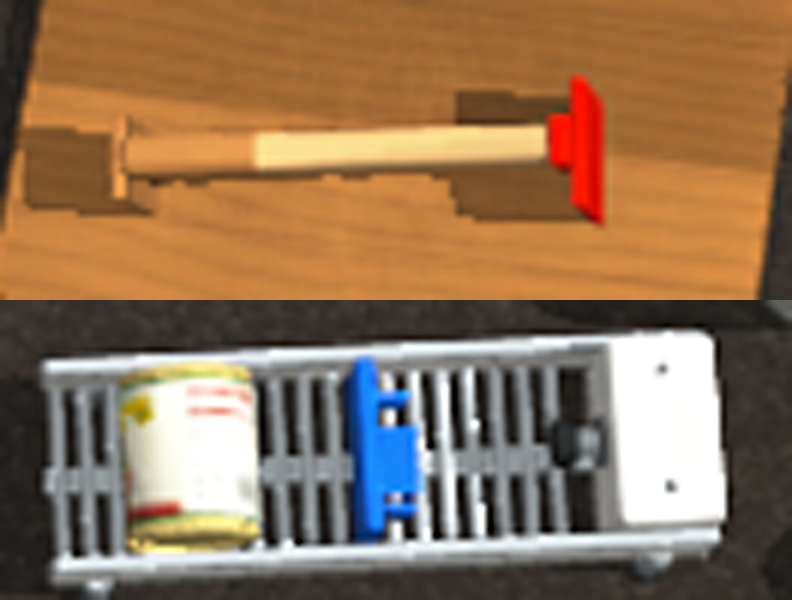

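```bash
cat > h.py <<'E'
import cv2,numpy as np
from scipy.optimize import least_squares
from scipy.spatial.transform import Rotation as R
def load(n):
    d=np.load(n);return d["K"],d["T"]
def proj(KT,P):
    K,T=KT;P=np.atleast_2d(P);c=P@T[:3,:3].T+T[:3,3];q=c@K.T;return q[:,:2]/q[:,2:]
def ray(KT,uv,z):
    K,T=KT;d=T[:3,:3].T@np.linalg.solve(K,[*uv,1]);c=-T[:3,:3].T@T[:3,3];return c+d*(z-c[2])/d[2]
def place(p,P):
    x,y,a=p;P=np.atleast_2d(P);c,s=np.cos(a),np.sin(a)
    return np.c_[x+c*P[:,0]-s*P[:,1],y+s*P[:,0]+c*P[:,1],P[:,2]]
E
cat > fit.py <<'E'
from h import *
KT=load("pics/top0.npz")
off=lambda uv,o,v0=0:(np.array(uv,float)-[0,v0]+.5)/6-.5+o
# rack
P=np.array([[0,46,69.5],[0,-46,69.5],[238,40,96],[283,40,96],[283,-40,96],[238,-40,96.]])
U=off([[43,362],[52,583],[608,338],[714,333],[723,524],[624,528]],[266,157],300)
def res(p):
    Q=P.copy();Q[2:,2]=p[3];return (proj(KT,place(p[:3],Q))-U).ravel()
r=least_squares(res,[550,0,-1.57,96]);print("rack",r.x,r.fun.reshape(-1,2).round(2))
rk=r.x[:3]
def inr(w):
    x,y,a=rk;d=w[:2]-[x,y];return d@[np.cos(a),np.sin(a)],d@[-np.sin(a),np.cos(a)]
print("tin",inr(ray(KT,off([189,456],[266,157],300),68.7)))
print("fol",[inr(ray(KT,off(u,[266,157],300),91.5)) for u in([349,362],[357,540])])
# paddle: handle top mid points at two ends (z 81), blade front edges
a=ray(KT,off([125,151],[90,172]),81);b=ray(KT,off([545,142],[90,172]),81)
yaw=np.arctan2(*(b-a)[:2][::-1]);print("handle",a,b,yaw,np.linalg.norm(b-a))
for uv,z in(([572,78],80),([586,78],80),([572,190],80),([605,222],22),([605,110],22)):print(uv,z,ray(KT,off(uv,[90,172]),z))
E
python3 fit.py
```

```text
rack [567.43941721  44.94478768  -1.49088897  91.36896422] [[-0.32  0.56]
 [ 0.04 -0.8 ]
 [-0.22  0.37]
 [-0.16  0.33]
 [ 1.03 -0.35]
 [-0.37 -0.11]]
tin (np.float64(60.79235265639039), np.float64(3.6773029664879218))
fol [(np.float64(128.9555300720272), np.float64(36.05426077135935)), (np.float64(127.25929890303493), np.float64(-39.775960479243786))]
handle [523.57300018 452.5913222   81.        ] [532.50976868 277.59004439  81.        ] -1.5197737729644012 175.22931566291575
[572, 78] 80 [560.2675617  267.96276866  80.        ]
[586, 78] 80 [560.44051138 262.08824602  80.        ]
[572, 190] 80 [512.67269532 265.36167931  80.        ]
[605, 222] 22 [507.72566198 259.85270671  22.        ]
[605, 110] 22 [557.22708407 262.47754886  22.        ]
```

Emit:
{"name": "step_arm", "arguments": {"series": [[[0.0216, -0.028, 0, 0], [0.0432, -0.056, 0, 0], [0.0648, -0.084, 0, 0], [0.0864, -0.112, 0, 0], [0.108, -0.14, 0, 0]]]}}

```text
clock: 0.52
position: [317.1, -442.6, 232.1]
ee_rot: [-3.072, -0.655, 0.0]
wrist_force: [0.5, -0.9, -0.1]
finger_gap: 92.8
finger_force: 0.0
```

Emit:
{"name": "step_arm", "arguments": {"series": [[[0.0216, -0.028, 0, 0], [0.0432, -0.056, 0, 0], [0.0648, -0.084, 0, 0], [0.0864, -0.112, 0, 0], [0.108, -0.14, 0, 0]]]}}

```text
clock: 0.93
position: [358.4, -270.7, 232.4]
ee_rot: [-3.072, -0.655, 0.0]
wrist_force: [1.3, 0.5, 0.2]
finger_gap: 92.9
finger_force: 0.0
```

Emit:
{"name": "step_arm", "arguments": {"series": [[[0.0216, -0.028, 0, 0], [0.0432, -0.056, 0, 0], [0.0648, -0.084, 0, 0], [0.0864, -0.112, 0, 0], [0.108, -0.14, 0, 0]]]}}

```text
clock: 1.35
position: [399.7, -98.7, 232.6]
ee_rot: [3.072, 0.656, 0.0]
wrist_force: [1.1, -0.7, 0.5]
finger_gap: 92.6
finger_force: 0.0
```

Emit:
{"name": "step_arm", "arguments": {"series": [[[0.0216, -0.028, 0, 0], [0.0432, -0.056, 0, 0], [0.0648, -0.084, 0, 0], [0.0864, -0.112, 0, 0], [0.108, -0.14, 0, 0]]]}}

```text
clock: 1.77
position: [441.1, 73.4, 232.6]
ee_rot: [3.072, 0.656, 0.0]
wrist_force: [0.5, -0.3, 0.3]
finger_gap: 92.6
finger_force: 0.0
```

Emit:
{"name": "step_arm", "arguments": {"series": [[[0.0216, -0.028, 0, 0], [0.0432, -0.056, 0, 0], [0.0648, -0.084, 0, 0], [0.0864, -0.112, 0, 0], [0.108, -0.14, 0, 0]]]}}

```text
clock: 2.18
position: [482.5, 245.3, 232.4]
ee_rot: [3.072, 0.657, -0.0]
wrist_force: [0.5, -0.9, 0.7]
finger_gap: 93.1
finger_force: 0.0
```

Emit:
{"name": "step_arm", "arguments": {"series": [[[0.0216, -0.028, 0, -6.9], [0.0432, -0.056, 0, -13.8], [0.0648, -0.084, 0, -20.7], [0.0864, -0.112, 0, -27.6], [0.108, -0.14, 0, -34.4]]]}}

```text
clock: 2.6
position: [524.0, 417.1, 232.1]
ee_rot: [2.736, 1.544, -0.001]
wrist_force: [0.1, -0.4, 0.9]
finger_gap: 92.3
finger_force: 0.0
```

Emit:
{"name": "step_arm", "arguments": {"series": [[[0, 0, 0, -6.9], [0, 0, 0, -13.8], [0, 0, 0, -20.7], [0, 0, 0, -27.6], [0, 0, 0, -34.4]]]}}

```text
clock: 3.02
position: [523.9, 415.4, 232.1]
ee_rot: [-2.157, -2.284, 0.001]
wrist_force: [-0.0, 0.0, -0.3]
finger_gap: 93.3
finger_force: 0.0
```

Run:
```python
from station import read_state, eyes, env
from h import *
d=eyes.snapshot("wrist");K,T=d["camera_matrix"],d["world_to_cam"]
np.savez("pics/wrist1.npz",K=K,T=T)
f=d["frame"];p=(525.7,414,-1.5198)
pts=[[0,0,72],[0,9,81],[0,-9,81],[-43,18,22],[-43,-18,22],[153,0,50.5],[153,28,80],[153,-28,80],[153,28,22],[153,-28,22]]
for u in proj((K,T),place(p,pts)):
    print(u.round(0),end=' '); cv2.drawMarker(f,tuple(int(v) for v in u),(255,0,255),0,8,1)
cv2.imwrite("pics/wrist1.png",cv2.resize(f,None,fx=1.4,fy=1.4))
```

```text
[284. 192.] [295. 195.] [274. 195.] [303. 137.] [266. 137.] [284. 330.] [313. 349.] [254. 349.] [309. 315.] [258. 315.]
```

View pics/wrist1.png

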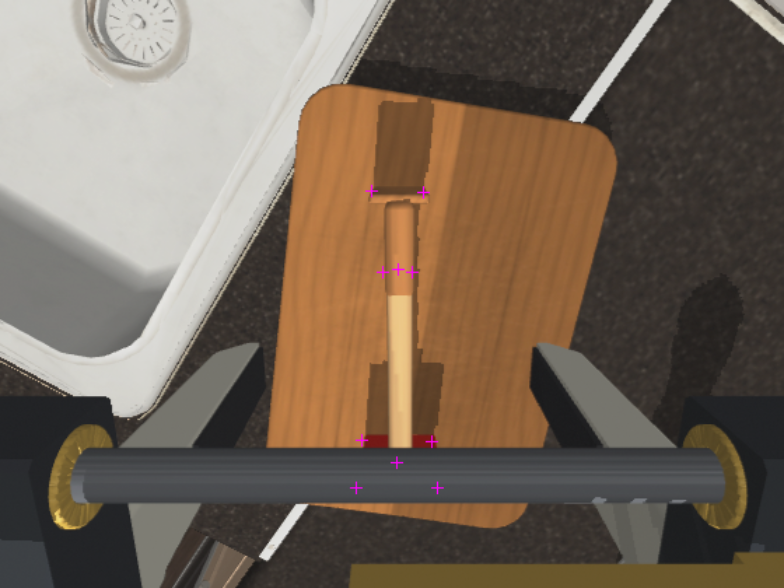

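Emit:
{"name": "step_arm", "arguments": {"series": [[[-0.0015, 0.0025, 0.035, 0.3], [-0.0015, 0.0025, 0.075, 0.3], [-0.0015, 0.0025, 0.11, 0.3], [-0.0015, 0.0025, 0.145, 0.3], [-0.0015, 0.0025, 0.165, 0.3]]]}}

```text
clock: 3.48
position: [525.3, 412.9, 63.0]
ee_rot: [-2.174, -2.267, 0.007]
wrist_force: [-0.3, -0.1, -0.4]
finger_gap: 93.1
finger_force: 0.0
```

Emit:
{"name": "step_arm", "arguments": {"series": [[[0, 0, 0, 0], [0, 0, 0, 0], [0, 0, 0, 0], [0, 0, 0, 0], [0, 0, 0, 0]]], "hand": 0.01}}

```text
clock: 3.9
position: [527.3, 414.4, 69.7]
ee_rot: [2.171, 2.271, 0.004]
wrist_force: [-1.1, -0.1, 0.8]
finger_gap: 64.4
finger_force: 0.0
```

Emit:
{"name": "step_arm", "arguments": {"series": [[[0, 0, 0, 0], [0, 0, 0, 0], [0, 0, 0, 0], [0, 0, 0, 0], [0, 0, 0, 0]]]}}

```text
clock: 4.32
position: [526.6, 413.9, 67.7]
ee_rot: [2.17, 2.271, 0.0]
wrist_force: [0.2, -1.2, 0.1]
finger_gap: 30.8
finger_force: 0.0
```

Emit:
{"name": "step_arm", "arguments": {"series": [[[0, 0, 0, 0], [0, 0, 0, 0], [0, 0, 0, 0], [0, 0, 0, 0], [0, 0, 0, 0]]], "hand": 0}}

```text
clock: 4.73
position: [526.6, 413.9, 67.6]
ee_rot: [-2.17, -2.271, 0.0]
wrist_force: [0.6, -0.2, -1.4]
finger_gap: 17.6
finger_force: 29.9
```

Emit:
{"name": "step_arm", "arguments": {"series": [[[0, 0, 0, 0], [0, 0, 0, 0], [0, 0, 0, 0], [0, 0, 0, 0], [0, 0, 0, 0]]]}}

```text
clock: 5.15
position: [526.6, 413.9, 67.6]
ee_rot: [-2.17, -2.271, 0.0]
wrist_force: [-0.8, -0.3, -1.6]
finger_gap: 18.0
finger_force: 29.9
```

Emit:
{"name": "step_arm", "arguments": {"series": [[[0, 0, -0.004, 0], [0, 0, -0.012, 0], [0, 0, -0.022, 0], [0, 0, -0.034, 0], [0, 0, -0.04, 0]]]}}

```text
clock: 5.57
position: [527.2, 414.3, 110.5]
ee_rot: [2.17, 2.271, 0.004]
wrist_force: [0.1, 0.2, -0.1]
finger_gap: 17.9
finger_force: 29.9
```

Emit:
{"name": "step_arm", "arguments": {"series": [[[-0.01, 0.001, 0, 0], [-0.03, 0.003, 0, 0], [-0.052, 0.005, 0, 0], [-0.074, 0.007, 0, 0], [-0.096, 0.0085, 0, 0]]]}}

```text
clock: 5.98
position: [539.4, 316.8, 107.5]
ee_rot: [2.17, 2.272, -0.0]
wrist_force: [1.2, 0.4, -1.2]
finger_gap: 17.8
finger_force: 29.9
```

Emit:
{"name": "step_arm", "arguments": {"series": [[[-0.022, 0.002, 0, -0.4], [-0.044, 0.004, 0, -0.8], [-0.066, 0.006, 0, -1.2], [-0.086, 0.0075, 0, -1.6], [-0.0967, 0.0086, 0, -2]]]}}

```text
clock: 6.4
position: [552.5, 219.8, 107.6]
ee_rot: [2.131, 2.308, -0.001]
wrist_force: [0.0, 0.3, -1.0]
finger_gap: 18.2
finger_force: 29.9
```

Emit:
{"name": "step_arm", "arguments": {"series": [[[0, 0, 0, 0], [0, 0, 0, 0], [0, 0, 0, 0], [0, 0, 0, 0], [0, 0, 0, 0]]]}}

```text
clock: 6.82
position: [552.3, 223.0, 107.6]
ee_rot: [-2.129, -2.31, 0.0]
wrist_force: [1.1, -0.7, -1.1]
finger_gap: 17.7
finger_force: 29.9
```

Run:
```python
from station import read_state, eyes, env
from h import *
s=read_state();print(s["position"],s["ee_rot"],s["qpos"].round(2))
rk=(567.4,44.9,-1.4909)
D=[eyes.snapshot(n) for n in("top","scene")]
t=s["position"];v=s["ee_rot"];a=2*np.arctan2(v[1],v[0])-np.pi
pd=(t[0],t[1],a)
u0=t[2]+5-50
im=[]
for d,(x,y,w,h) in zip(D,((180,145,220,75),(190,165,170,75))):
    KT=d["camera_matrix"],d["world_to_cam"];f=d["frame"]
    c=cv2.resize(f[y:y+h,x:x+w],None,fx=700/w,fy=700/w,interpolation=cv2.INTER_CUBIC)
    def mk(P,p,col):
        for u in (proj(KT,place(p,P))-[x,y]+.5)*700/w-.5: cv2.drawMarker(c,tuple(int(round(k)) for k in u),col,0,10,1)
    mk([[0,46,69.5],[0,-46,69.5],[0,40,40],[0,-40,40],[238,40,91.4],[238,-40,91.4]],rk,(255,0,255))
    mk([[153,28,u0+58],[153,-28,u0+58],[153,28,u0],[153,-28,u0]],pd,(0,255,0))
    im.append(c)
cv2.imwrite("pics/mid.png",np.vstack(im));print(np.vstack(im).shape)
```

```text
[552.33392816 222.9924818  107.55649944] [-2.12917017e+00 -2.30984706e+00  7.07062421e-05] [0.34 0.01 1.76 0.   1.37 0.26]
(548, 700, 3)
```

View pics/mid.png

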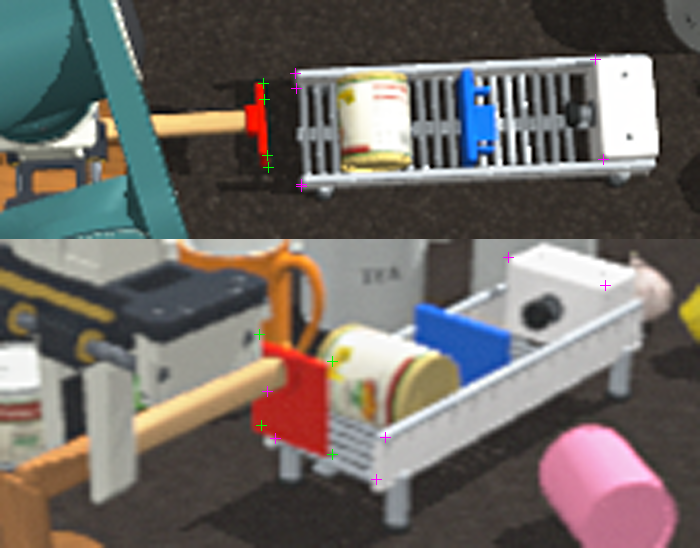

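Emit:
{"name": "step_arm", "arguments": {"series": [[[0, 0, 0.003, 0], [0, 0, 0.008, 0], [0, 0, 0.013, 0], [0, 0, 0.016, 0], [0, 0, 0.018, 0]]]}}

```text
clock: 7.33
position: [552.2, 222.1, 88.8]
ee_rot: [-2.13, -2.309, 0.001]
wrist_force: [-0.3, -0.1, -1.3]
finger_gap: 18.1
finger_force: 29.9
```

Emit:
{"name": "step_arm", "arguments": {"series": [[[-0.005, 0, 0, 0], [-0.015, 0, 0, 0], [-0.025, 0, 0, 0], [-0.034, 0, 0, 0], [-0.04, 0, 0, 0]]]}}

```text
clock: 7.75
position: [555.9, 180.8, 89.9]
ee_rot: [2.131, 2.308, 0.0]
wrist_force: [-0.6, -0.4, -0.2]
finger_gap: 17.8
finger_force: 29.9
```

Emit:
{"name": "step_arm", "arguments": {"series": [[[-0.003, 0, 0, 0], [-0.006, 0, 0, 0], [-0.008, 0, 0, 0], [-0.01, 0, 0, 0], [-0.011, 0, 0, 0]]]}}

```text
clock: 8.17
position: [556.6, 171.3, 89.7]
ee_rot: [-2.13, -2.309, 0.0]
wrist_force: [0.1, -0.8, -0.8]
finger_gap: 17.7
finger_force: 29.9
```

```bash
cat > look.py <<'E'
import sys
from station import eyes
from h import *
im=[]
for n,(x,y,w,h) in zip(("top","scene"),((170,145,230,75),(200,165,150,75))):
    f=eyes.snapshot(n)["frame"]
    im.append(cv2.resize(f[y:y+h,x:x+w],None,fx=700/w,fy=700/w,interpolation=cv2.INTER_CUBIC))
cv2.imwrite(f"pics/{sys.argv[1]}.png",np.vstack(im))
E
python3 look.py in1
```

```text
(no output)
```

View pics/in1.png

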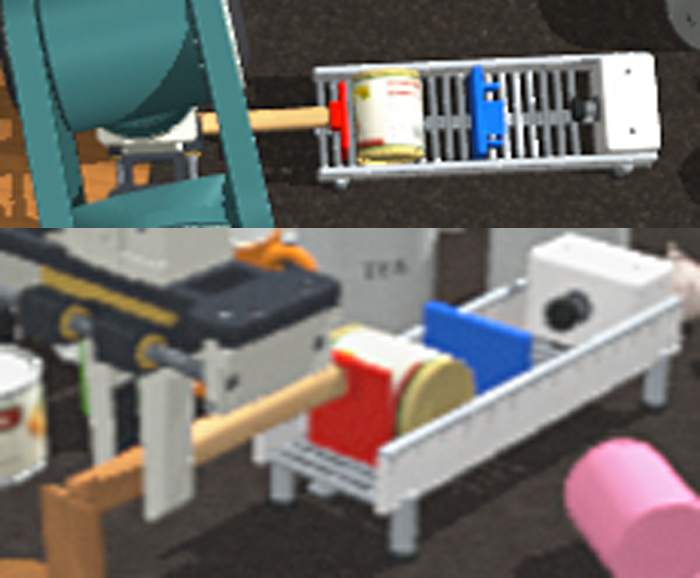

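Emit:
{"name": "step_arm", "arguments": {"series": [[[-0.002, 0, 0, 0], [-0.004, 0, 0, 0], [-0.006, 0, 0, 0], [-0.008, 0, 0, 0], [-0.01, 0, 0, 0]]]}}

```text
clock: 8.68
position: [557.4, 161.2, 89.7]
ee_rot: [2.13, 2.309, 0.0]
wrist_force: [-0.5, 0.9, -0.8]
finger_gap: 17.7
finger_force: 29.9
```

Emit:
{"name": "step_arm", "arguments": {"series": [[[-0.002, 0, 0, 0], [-0.004, 0, 0, 0], [-0.006, 0, 0, 0], [-0.008, 0, 0, 0], [-0.01, 0, 0, 0]]]}}

```text
clock: 9.1
position: [558.2, 151.2, 89.7]
ee_rot: [-2.13, -2.309, -0.0]
wrist_force: [-1.1, -0.0, 0.0]
finger_gap: 17.8
finger_force: 29.9
```

Emit:
{"name": "step_arm", "arguments": {"series": [[[-0.002, 0, 0, 0], [-0.004, 0, 0, 0], [-0.006, 0, 0, 0], [-0.008, 0, 0, 0], [-0.01, 0, 0, 0]]]}}

```text
clock: 9.52
position: [559.0, 141.3, 89.6]
ee_rot: [-2.13, -2.309, 0.0]
wrist_force: [1.2, -0.1, -1.1]
finger_gap: 17.6
finger_force: 29.9
```

Emit:
{"name": "step_arm", "arguments": {"series": [[[-0.002, 0, 0, 0], [-0.004, 0, 0, 0], [-0.006, 0, 0, 0], [-0.008, 0, 0, 0], [-0.01, 0, 0, 0]]]}}

```text
clock: 9.93
position: [559.8, 131.3, 89.7]
ee_rot: [2.13, 2.309, 0.0]
wrist_force: [-0.8, 0.8, -1.1]
finger_gap: 17.8
finger_force: 29.9
```

Emit:
{"name": "step_arm", "arguments": {"series": [[[-0.002, 0, 0, 0], [-0.004, 0, 0, 0], [-0.006, 0, 0, 0], [-0.008, 0, 0, 0], [-0.01, 0, 0, 0]]]}}

```text
clock: 10.35
position: [560.7, 121.7, 89.7]
ee_rot: [-2.13, -2.309, -0.001]
wrist_force: [0.5, 5.8, 0.2]
finger_gap: 17.6
finger_force: 29.9
```

Emit:
{"name": "step_arm", "arguments": {"series": [[[-0.002, 0, 0, 0], [-0.004, 0, 0, 0], [-0.006, 0, 0, 0], [-0.008, 0, 0, 0], [-0.01, 0, 0, 0]]]}}

```text
clock: 10.77
position: [561.5, 112.1, 89.9]
ee_rot: [-2.13, -2.309, -0.002]
wrist_force: [0.4, 7.8, 1.0]
finger_gap: 17.6
finger_force: 29.9
```

Emit:
{"name": "step_arm", "arguments": {"series": [[[-0.002, 0, 0, 0], [-0.004, 0, 0, 0], [-0.006, 0, 0, 0], [-0.008, 0, 0, 0], [-0.01, 0, 0, 0]]]}}

```text
clock: 11.18
position: [562.3, 102.1, 89.8]
ee_rot: [-2.13, -2.309, -0.002]
wrist_force: [0.7, 7.2, 0.2]
finger_gap: 18.0
finger_force: 29.9
```

Emit:
{"name": "step_arm", "arguments": {"series": [[[-0.002, 0, 0, 0], [-0.004, 0, 0, 0], [-0.006, 0, 0, 0], [-0.008, 0, 0, 0], [-0.01, 0, 0, 0]]]}}

```text
clock: 11.6
position: [563.1, 92.1, 89.8]
ee_rot: [-2.13, -2.309, -0.002]
wrist_force: [0.5, 6.8, -0.5]
finger_gap: 17.9
finger_force: 29.9
```

Emit:
{"name": "step_arm", "arguments": {"series": [[[-0.002, 0, 0, 0], [-0.004, 0, 0, 0], [-0.006, 0, 0, 0], [-0.008, 0, 0, 0], [-0.01, 0, 0, 0]]]}}

```text
clock: 12.02
position: [563.9, 82.1, 89.7]
ee_rot: [-2.13, -2.309, -0.002]
wrist_force: [-0.5, 5.6, -1.4]
finger_gap: 17.6
finger_force: 29.9
```

Emit:
{"name": "step_arm", "arguments": {"series": [[[-0.002, 0, 0, 0], [-0.004, 0, 0, 0], [-0.006, 0, 0, 0], [-0.008, 0, 0, 0], [-0.01, 0, 0, 0]]]}}

```text
clock: 12.43
position: [564.7, 72.2, 89.8]
ee_rot: [-2.13, -2.309, -0.002]
wrist_force: [-0.4, 6.5, -1.0]
finger_gap: 17.9
finger_force: 29.9
```

Emit:
{"name": "step_arm", "arguments": {"series": [[[-0.001, 0, 0, 0], [-0.002, 0, 0, 0], [-0.003, 0, 0, 0], [-0.004, 0, 0, 0], [-0.005, 0, 0, 0]]]}}

```text
clock: 12.85
position: [565.1, 67.2, 89.8]
ee_rot: [-2.13, -2.309, -0.002]
wrist_force: [-0.8, 5.9, 0.2]
finger_gap: 17.8
finger_force: 29.9
```

Emit:
{"name": "step_arm", "arguments": {"series": [[[-0.001, 0, 0, 0], [-0.002, 0, 0, 0], [-0.003, 0, 0, 0], [-0.004, 0, 0, 0], [-0.005, 0, 0, 0]]]}}

```text
clock: 13.27
position: [565.5, 62.3, 89.8]
ee_rot: [-2.13, -2.309, -0.002]
wrist_force: [0.2, 6.0, 0.7]
finger_gap: 17.7
finger_force: 29.9
```

```bash
python3 look.py in2
```

```text
(no output)
```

View pics/in2.png

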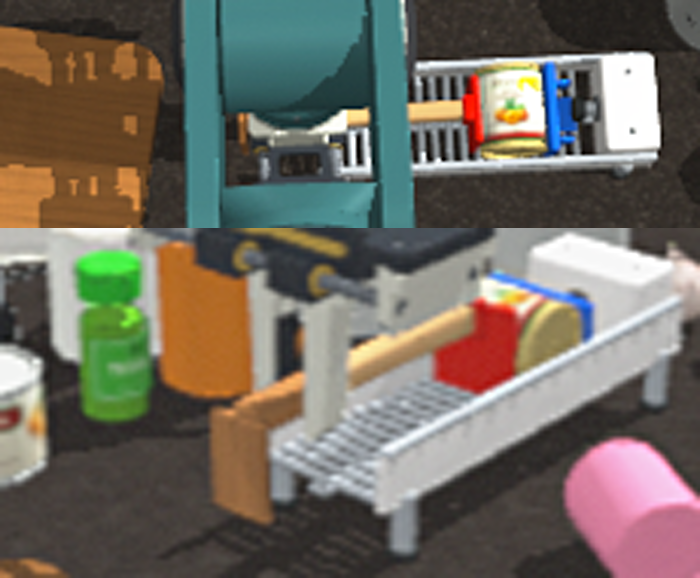

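Emit:
{"name": "step_arm", "arguments": {"series": [[[-0.001, 0, 0, 0], [-0.002, 0, 0, 0], [-0.003, 0, 0, 0], [-0.004, 0, 0, 0], [-0.005, 0, 0, 0]]]}}

```text
clock: 13.78
position: [565.8, 57.2, 89.7]
ee_rot: [-2.13, -2.309, -0.001]
wrist_force: [0.7, 6.6, 0.3]
finger_gap: 17.5
finger_force: 29.9
```

Emit:
{"name": "step_arm", "arguments": {"series": [[[-0.0005, 0, 0, 0], [-0.001, 0, 0, 0], [-0.0015, 0, 0, 0], [-0.002, 0, 0, 0], [-0.0025, 0, 0, 0]]]}}

```text
clock: 14.2
position: [566.1, 54.8, 89.8]
ee_rot: [-2.13, -2.309, -0.002]
wrist_force: [0.6, 6.7, 0.5]
finger_gap: 17.8
finger_force: 29.9
```

Emit:
{"name": "step_arm", "arguments": {"series": [[[-0.0005, 0, 0, 0], [-0.001, 0, 0, 0], [-0.0015, 0, 0, 0], [-0.002, 0, 0, 0], [-0.002, 0, 0, 0]]]}}

```text
clock: 14.62
position: [566.2, 52.8, 89.8]
ee_rot: [-2.13, -2.309, -0.002]
wrist_force: [0.3, 6.0, -0.1]
finger_gap: 17.3
finger_force: 29.9
```

Face at about 145; still drag only. Continue in 2 mm steps.

Emit:
{"name": "step_arm", "arguments": {"series": [[[-0.0005, 0, 0, 0], [-0.001, 0, 0, 0], [-0.0015, 0, 0, 0], [-0.002, 0, 0, 0], [-0.002, 0, 0, 0]]]}}

```text
clock: 15.03
position: [566.4, 50.8, 89.8]
ee_rot: [-2.13, -2.309, -0.002]
wrist_force: [0.2, 6.3, -0.2]
finger_gap: 17.4
finger_force: 29.9
```

Emit:
{"name": "step_arm", "arguments": {"series": [[[-0.0005, 0, 0, 0], [-0.001, 0, 0, 0], [-0.0015, 0, 0, 0], [-0.002, 0, 0, 0], [-0.002, 0, 0, 0]]]}}

```text
clock: 15.45
position: [566.6, 48.7, 89.8]
ee_rot: [-2.13, -2.309, -0.002]
wrist_force: [-0.3, 4.9, -0.8]
finger_gap: 17.9
finger_force: 29.9
```

Emit:
{"name": "step_arm", "arguments": {"series": [[[-0.0005, 0, 0, 0], [-0.001, 0, 0, 0], [-0.0015, 0, 0, 0], [-0.002, 0, 0, 0], [-0.002, 0, 0, 0]]]}}

```text
clock: 15.87
position: [566.7, 46.7, 89.7]
ee_rot: [-2.13, -2.309, -0.001]
wrist_force: [0.1, 4.8, -0.9]
finger_gap: 17.8
finger_force: 29.9
```

Emit:
{"name": "step_arm", "arguments": {"series": [[[-0.0005, 0, 0, 0], [-0.001, 0, 0, 0], [-0.0015, 0, 0, 0], [-0.002, 0, 0, 0], [-0.002, 0, 0, 0]]]}}

```text
clock: 16.28
position: [566.9, 45.1, 89.8]
ee_rot: [-2.129, -2.308, -0.002]
wrist_force: [0.8, 8.3, -0.9]
finger_gap: 17.8
finger_force: 29.9
```

Emit:
{"name": "step_arm", "arguments": {"series": [[[-0.0003, 0, 0, 0], [-0.0006, 0, 0, 0], [-0.001, 0, 0, 0], [-0.001, 0, 0, 0], [-0.001, 0, 0, 0]]]}}

```text
clock: 16.7
position: [567.0, 44.4, 89.8]
ee_rot: [-2.129, -2.308, -0.003]
wrist_force: [0.3, 11.5, -0.5]
finger_gap: 17.9
finger_force: 29.9
```

```bash
python3 -c "
from station import read_state
s=read_state();print(s['position'],s['wrist_force'],s['wrist_torque'],s['ee_rot'])"
```

```text
[566.98375824  44.37780334  89.83801001] [ 0.31753782 11.53402802 -0.53800485] [ 1.90316254 -0.0641405  -0.10585208] [-2.12900537 -2.30829736 -0.00302794]
```

Emit:
{"name": "step_arm", "arguments": {"series": [[[-0.0003, 0, 0, 0], [-0.0005, 0, 0, 0], [-0.0005, 0, 0, 0], [-0.0005, 0, 0, 0], [-0.0005, 0, 0, 0]]]}}

```text
clock: 17.12
position: [567.0, 44.1, 89.9]
ee_rot: [-2.129, -2.308, -0.003]
wrist_force: [-0.8, 12.6, 1.2]
finger_gap: 17.7
finger_force: 29.9
```

Emit:
{"name": "step_arm", "arguments": {"series": [[[0.001, 0, 0, 0], [0.003, 0, 0, 0], [0.006, 0, 0, 0], [0.011, 0, 0, 0], [0.018, 0, 0, 0]]]}}

```text
clock: 17.53
position: [565.5, 60.9, 89.6]
ee_rot: [2.131, 2.308, -0.0]
wrist_force: [-0.3, 0.3, -0.5]
finger_gap: 17.9
finger_force: 29.9
```

Emit:
{"name": "step_arm", "arguments": {"series": [[[0.009, 0, 0, 0], [0.02, 0, 0, 0], [0.032, 0, 0, 0], [0.044, 0, 0, 0], [0.056, 0, 0, 0]]]}}

```text
clock: 17.95
position: [560.8, 118.1, 89.7]
ee_rot: [-2.13, -2.309, -0.0]
wrist_force: [-0.6, -0.1, -0.9]
finger_gap: 18.0
finger_force: 29.9
```

Emit:
{"name": "step_arm", "arguments": {"series": [[[0.012, 0, 0, 0], [0.024, 0, 0, 0], [0.036, 0, 0, 0], [0.048, 0, 0, 0], [0.06, 0, 0, 0]]]}}

```text
clock: 18.37
position: [556.1, 177.6, 89.6]
ee_rot: [-2.13, -2.309, 0.0]
wrist_force: [0.6, 0.1, -1.3]
finger_gap: 17.5
finger_force: 29.9
```

Emit:
{"name": "step_arm", "arguments": {"series": [[[0.012, 0, 0, 0], [0.024, 0, 0, 0], [0.036, 0, 0, 0], [0.048, 0, 0, 0], [0.056, 0, 0, 0]]]}}

```text
clock: 18.78
position: [551.5, 233.6, 89.6]
ee_rot: [-2.13, -2.309, -0.0]
wrist_force: [0.3, -0.5, -0.2]
finger_gap: 18.1
finger_force: 29.9
```

```bash
python3 look.py out1
```

```text
(no output)
```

View pics/out1.png

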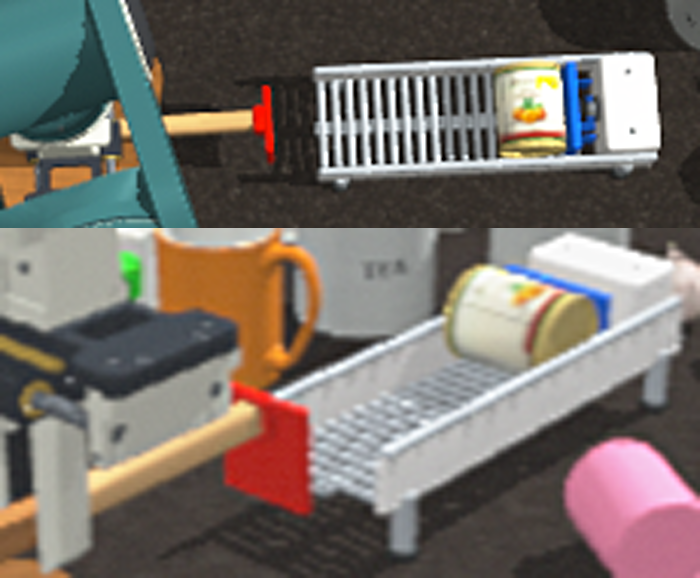

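Run:
```python
import cv2,numpy as np
k=230/700
for n,u in(("in2",550),("out1",567)):
    f=cv2.imread(f"pics/{n}.png")[:228]
    s=cv2.resize(f,(230,75),interpolation=cv2.INTER_AREA);c=int(u*k)
    for r in (28,32,36,40,45):print(n,r,c-6,[tuple(int(a) for a in p) for p in s[r,c-6:c+6]])
```

```text
in2 28 174 [(146, 251, 253), (79, 237, 246), (98, 250, 253), (164, 230, 229), (110, 78, 60), (158, 64, 8), (241, 117, 21), (255, 143, 24), (242, 138, 21), (146, 67, 14), (134, 58, 11), (129, 56, 11)]
in2 32 174 [(254, 255, 255), (254, 255, 255), (255, 255, 255), (239, 243, 245), (138, 145, 145), (132, 59, 16), (216, 96, 16), (253, 135, 26), (241, 125, 32), (149, 79, 45), (158, 83, 46), (161, 74, 22)]
in2 36 174 [(253, 254, 255), (255, 255, 255), (254, 255, 255), (255, 255, 255), (222, 229, 227), (116, 66, 39), (190, 82, 12), (250, 135, 27), (251, 130, 28), (219, 98, 21), (179, 82, 20), (181, 83, 21)]
in2 40 174 [(250, 255, 254), (250, 254, 254), (250, 254, 254), (252, 255, 255), (224, 231, 230), (107, 78, 60), (169, 72, 8), (247, 127, 23), (255, 135, 29), (241, 118, 26), (180, 84, 24), (178, 83, 23)]
in2 45 174 [(64, 127, 136), (62, 124, 133), (61, 119, 137), (62, 116, 139), (61, 102, 124), (76, 68, 69), (142, 63, 13), (224, 103, 20), (254, 138, 31), (251, 134, 32), (227, 114, 40), (242, 138, 44)]
out1 28 180 [(191, 253, 254), (75, 241, 248), (54, 248, 252), (183, 253, 254), (232, 23
[... 229 characters left out ...]
121, 50, 7), (204, 92, 17), (251, 134, 25), (233, 123, 29), (80, 52, 35), (30, 31, 32)]
out1 36 180 [(252, 254, 255), (255, 255, 255), (254, 255, 255), (255, 255, 255), (232, 237, 237), (106, 90, 82), (110, 47, 8), (191, 85, 15), (249, 135, 28), (245, 127, 34), (154, 82, 42), (38, 41, 40)]
out1 40 180 [(251, 255, 254), (250, 255, 254), (250, 255, 255), (252, 255, 255), (231, 241, 243), (115, 118, 122), (101, 43, 11), (165, 71, 11), (244, 123, 23), (255, 143, 29), (238, 133, 30), (154, 73, 22)]
out1 45 180 [(101, 186, 190), (92, 169, 172), (68, 131, 127), (66, 128, 118), (80, 135, 133), (101, 135, 136), (97, 64, 42), (134, 58, 12), (215, 98, 20), (252, 139, 31), (243, 131, 31), (164, 77, 20)]
```

Emit:
{"name": "step_arm", "arguments": {"series": [[[0.01, -0.0005, -0.004, 0], [0.028, -0.0015, -0.009, 0], [0.048, -0.0025, -0.013, 0], [0.07, -0.0035, -0.013, 0], [0.092, -0.005, -0.013, 0]]]}}

```text
clock: 19.3
position: [539.4, 324.4, 103.4]
ee_rot: [2.131, 2.308, 0.001]
wrist_force: [0.0, 0.5, -1.3]
finger_gap: 17.6
finger_force: 29.9
```

Emit:
{"name": "step_arm", "arguments": {"series": [[[0.022, -0.0015, 0, 0.4], [0.044, -0.0025, 0, 0.8], [0.066, -0.0035, 0, 1.2], [0.082, -0.0045, 0, 1.6], [0.09, -0.0053, 0, 2]]]}}

```text
clock: 19.72
position: [526.4, 414.5, 102.8]
ee_rot: [-2.17, -2.272, -0.0]
wrist_force: [0.2, 0.1, -0.6]
finger_gap: 17.7
finger_force: 29.9
```

Emit:
{"name": "step_arm", "arguments": {"series": [[[0, 0, 0.003, 0], [0, 0, 0.009, 0], [0, 0, 0.016, 0], [0, 0, 0.022, 0], [0, 0, 0.026, 0]]]}}

```text
clock: 20.13
position: [526.7, 411.7, 75.4]
ee_rot: [-2.171, -2.271, 0.002]
wrist_force: [0.4, -0.2, -0.0]
finger_gap: 17.8
finger_force: 29.9
```

Emit:
{"name": "step_arm", "arguments": {"series": [[[0, 0, 0.001, 0], [0, 0, 0.002, 0], [0, 0, 0.004, 0], [0, 0, 0.005, 0], [0, 0, 0.006, 0]]]}}

```text
clock: 20.55
position: [526.9, 412.8, 70.8]
ee_rot: [2.17, 2.271, 0.0]
wrist_force: [-0.8, -0.0, -1.1]
finger_gap: 17.6
finger_force: 29.9
```

Emit:
{"name": "step_arm", "arguments": {"series": [[[0, 0, 0.0005, 0], [0, 0, 0.001, 0], [0, 0, 0.0015, 0], [0, 0, 0.002, 0], [0, 0, 0.0025, 0]]]}}

```text
clock: 20.97
position: [526.8, 412.8, 68.2]
ee_rot: [2.17, 2.271, 0.0]
wrist_force: [-0.3, -0.4, -1.6]
finger_gap: 18.3
finger_force: 29.9
```

Emit:
{"name": "step_arm", "arguments": {"series": [[[0, 0, 0.0003, 0], [0, 0, 0.0006, 0], [0, 0, 0.0006, 0], [0, 0, 0.0006, 0], [0, 0, 0.0006, 0]]]}}

```text
clock: 21.38
position: [526.8, 412.8, 67.6]
ee_rot: [2.17, 2.271, 0.0]
wrist_force: [0.7, 0.7, -0.6]
finger_gap: 17.7
finger_force: 29.9
```

Emit:
{"name": "step_arm", "arguments": {"series": [[[0, 0, 0, 0], [0, 0, 0, 0], [0, 0, 0, 0], [0, 0, 0, 0], [0, 0, 0, 0]]], "hand": 0.08}}

```text
clock: 21.8
position: [526.8, 412.8, 67.6]
ee_rot: [2.17, 2.271, 0.0]
wrist_force: [-1.0, -0.8, -1.0]
finger_gap: 46.7
finger_force: 0.0
```

Emit:
{"name": "step_arm", "arguments": {"series": [[[0, 0, 0, 0], [0, 0, 0, 0], [0, 0, 0, 0], [0, 0, 0, 0], [0, 0, 0, 0]]]}}

```text
clock: 22.22
position: [526.8, 412.8, 67.6]
ee_rot: [-2.17, -2.271, -0.0]
wrist_force: [0.3, 0.2, 0.2]
finger_gap: 78.2
finger_force: 0.0
```

Emit:
{"name": "step_arm", "arguments": {"series": [[[0, 0, -0.005, 0], [0, 0, -0.02, 0], [0, 0, -0.045, 0], [0, 0, -0.075, 0], [0, 0, -0.105, 0]]]}}

```text
clock: 22.63
position: [526.6, 412.6, 175.0]
ee_rot: [2.17, 2.271, 0.0]
wrist_force: [-0.0, -0.3, 0.4]
finger_gap: 79.9
finger_force: 0.0
```

Emit:
{"name": "step_arm", "arguments": {"series": [[[0.01, 0, -0.02, 0], [0.03, 0, -0.04, 0], [0.05, 0, -0.05, 0], [0.07, 0, -0.06, 0], [0.08, 0, -0.06, 0]]]}}

```text
clock: 23.05
position: [523.2, 494.7, 236.4]
ee_rot: [2.169, 2.272, 0.006]
wrist_force: [-0.1, 0.9, 0.5]
finger_gap: 80.2
finger_force: 0.0
```

Run:
```python
from station import eyes
from h import *
im=[]
for n,R_ in (("top",((85,140,150,55),(300,150,100,55))),("scene",((50,225,220,120),(250,165,110,75)))):
    f=eyes.snapshot(n)["frame"];cv2.imwrite(f"pics/fin_{n}.png",f)
    im.append(np.hstack([cv2.resize(f[y:y+h,x:x+w],(390,290 if n=="scene" else 200),interpolation=cv2.INTER_CUBIC) for x,y,w,h in R_]))
cv2.imwrite("pics/fin.png",np.vstack(im))
```

```text
(no output)
```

View pics/fin.png

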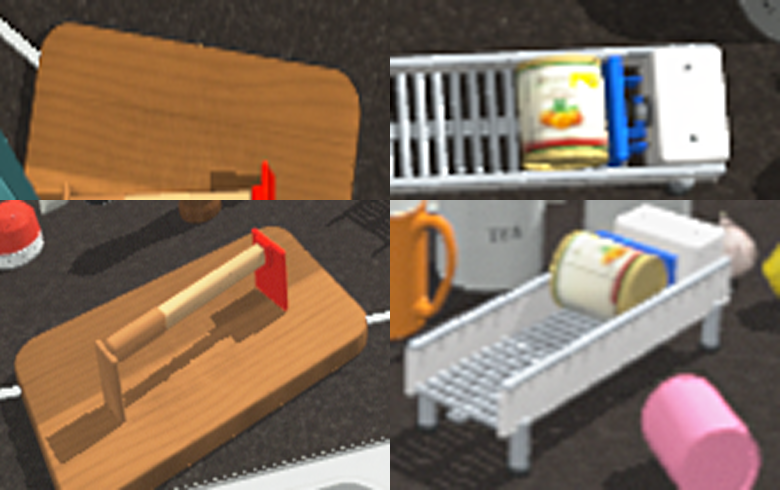

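Run:
```python
from h import *
KT=load("pics/top0.npz");rk=(567.4,44.9,-1.4909)
def model(xf,gap):
    t=np.linspace(0,2*np.pi,721);o=[]
    P=np.c_[xf-gap-28.7+28.7*np.cos(t),0*t,68.7+28.7*np.sin(t)]
    u=proj(KT,place(rk,P))[:,0];b=proj(KT,place(rk,[[xf,0,91.5],[xf+8,0,91.5]]))[:,0]
    return u.min(),u.max(),b[0],b[1]
for g in(0,1,2,3):print(g,np.round(model(210,g),2))
v=int(proj(KT,place(rk,[[190,0,80]]))[0,1])
f=cv2.imread("pics/fin_top.png");o=cv2.imread("pics/top0.png")
for r in (v-6,v,v+6):
  print(r,[(c,*map(int,f[r,c])) for c in [*range(330,337),*range(352,366)]])
```

```text
0 [333.01 355.61 356.88 360.05]
1 [332.62 355.22 356.88 360.05]
2 [332.23 354.83 356.88 360.05]
3 [331.84 354.44 356.88 360.05]
174 [(330, 156, 151, 146), (331, 117, 114, 110), (332, 80, 93, 95), (333, 146, 168, 167), (334, 144, 167, 165), (335, 143, 165, 163), (336, 175, 206, 202), (352, 206, 255, 255), (353, 245, 255, 255), (354, 243, 255, 255), (355, 94, 39, 9), (356, 145, 63, 12), (357, 235, 108, 23), (358, 255, 138, 28), (359, 255, 128, 35), (360, 39, 31, 37), (361, 51, 35, 33), (362, 48, 37, 35), (363, 55, 58, 62), (364, 100, 106, 109), (365, 130, 135, 136)]
180 [(330, 155, 152, 146), (331, 133, 130, 124), (332, 55, 63, 66), (333, 114, 133, 135), (334, 143, 164, 167), (335, 150, 169, 174), (336, 164, 185, 188), (352, 254, 255, 255), (353, 255, 255, 255), (354, 246, 255, 255), (355, 97, 80, 71), (356, 111, 47, 6), (357, 197, 86, 17), (358, 255, 139, 25), (359, 255, 130, 33), (360, 152, 81, 42), (361, 33, 40, 42), (362, 50, 52, 50), (363, 116, 115, 111), (364, 164, 160, 155), (365, 144, 140, 135)]
186 [(330, 136, 134, 128), (331, 153, 149, 143), (332, 115, 113, 110), (333, 104, 115, 117), (334, 135, 154, 158), (335, 135, 151, 154), (336, 126, 141, 143), (352, 255, 255, 255), (353, 254, 255, 255), (354, 249, 255, 255), (355, 191, 217, 239), (356, 92, 42, 13), (357, 155, 67, 13), (358, 248, 120, 24), (359, 255, 149, 30), (360, 255, 158, 33), (361, 180, 81, 21), (362, 185, 86, 23), (363, 186, 86, 20), (364, 187, 85, 20), (365, 172, 102, 76)]
```

```bash
python3 -c "
from station import env
print(env.sign_off())"
```

```text
the job is handed in; nothing more can be done
None
```

I rolled the tin with the paddle until the follower was pressed about 2 mm into the buffer (peak push about 13 N), put the paddle back on its two feet on the board, and handed in at about 23 s; the last picture suggests the tin settled about 1 mm off the follower.

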